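# Hang the second die carrier and shut the keeper

### The arm

A 6-joint arm with a two-finger parallel gripper is mounted at the origin on the work surface. World frame = base frame: x ahead of the robot, y to its left, z up, the work surface at z = 0. Lengths are in m, angles in rad, forces in N, time in s.
With the tool pointing down it reaches from about 0.3 to 1 m from the base axis. Payload 5.1 kg.
Tool frame: the origin (TCP) lies on the centre line of the jaws, within the pads' length; the fingertips stand 11 mm ahead of it and the grasp point (between the pads) lies 8 mm behind it; z points along the fingers, y is the direction in which the jaws open and shut (so a half turn about z gives the same grasp; the last joint's range is limited). The gripper opens to 95 mm and grips with 3 to 60 N. Pads are 20 mm wide; open, the fingers measure 119 mm over their backs; the gripper's body (75 mm by 180 mm) begins 59 mm behind the grasp point.
Start: joints at [1.094, 0.124, 1.65, -0, 1.367, -0.083], TCP at [0.249, 0.6, 0.198] pointing down, gripper open.
Joint ranges: [-2.61, 2.61], [-1.02, 2.33], [0.03, 2.71], [-1.35, 4.49], [0.32, 2.68], [-2.91, 2.91]. Speed limits (rad/s): [2.57, 2.57, 3.14, 3.14, 3.14, 3.14].

### API

Orientations are given as a unit quaternion [x, y, z, w].
In Python, from workcell import robot, get_image, get_calibration, spot_in gives the robot as it stands.
- The arm moves only by the shell command python3 -m jog 'ROWS' [FORCE]. ROWS is JSON, a list of rows, each a list of 3 entries, a list of its own where there are three numbers: the shift along the tool's x, y, z in mm, then the turn, a rotation vector about the tool's x, y, z in degrees, then the opening, from 0 (shut) to 1 (fully open). A call has 1 to 12 rows; each row shifts and turns the commanded pose from where the row before left it, along the tool's axes as they then stand; what a row does not reach is not made up. A row lasts 1/12 s, in which the tool goes at most 41.7 mm and 7.16 degrees, less where a joint would pass 70% of its speed; a pose out of reach is approached as far as the arm can. A call is refused whole if a number of a shift passes 41.7 or a number of a turn 7.16, either way. A call with a gripper value outside its range is refused whole. The fingers move at their own pace and stop on an object; FORCE is the grip in N (left out, the last holds). Time passes only in rows, so rows that do not move let the fingers close. It gives the time, the measured TCP pose, the force and the opening at its end, in the units of the state.
- robot.sense(): the state, without advancing time (a new reading comes with each control period).
- get_image(name): name is "scene" or "top" or "wrist"; returns the picture (384x512x3 uint8, blue, green, red); there is no depth.
- get_calibration(name): a dict with "fovy" (degrees; the focal length in pixels is half the picture's height over the tangent of half this angle, whatever the lens; pixels are square), "cx", "cy" (the principal point, pixels), "k1" (the pictures are not rectified: a ray, as slopes to the right and down, at radius r is drawn at 1 + k1 r^2 times it, then the intrinsics apply), "eye" and "orientation" of the camera in the world; the wrist camera has in their place "T_tool_cam" (4x4, takes a point from camera to tool coordinates, whose origin is the TCP and whose axes are the flange's). Camera axes: x right, y down, z forward; pixel columns grow to the right and rows downward; lengths in m; the calibration is good to about 2 mm. A picture is of the moment at which its call begins: read the wrist's pose just before it. get_calibration takes no time and is no camera call.
- robot.job_done(): hands the job in, once; it reports no verdict.
Trained networks look in the newest picture that a camera, given by its name, has taken for a name from the list of things; names that differ only in an ending like _2 or _b are one class to them, and where a whole thing is asked for, a point or a joint stands for the part that bears it (a point fixed in the world has none). Each returns a list of dicts, best first, with "p" (0 to 1); they miss things now and then, are a little off and sometimes report something else, mostly with a low value. They report only what shows in the picture. A call takes as long as a camera call.
- spot_in(camera, name): "box" ([left, top, right, bottom] in pixels, round what is visible of it).
The state is a dict: "time_s": time; "joint_pos": joint angles; "joint_velocities": joint speeds; "effort": joint torques, N m; "tool_pos": TCP position; "tool_rot": TCP orientation; "ft_force": force on the tool from outside, world axes, zero at the start; "ft_torque": the same for the moment, N m; "opening": finger opening in m.
Only numpy, scipy, OpenCV 4.12 (cv2) and the standard library are available. Lean on these libraries where they do the work, as an engineer would, in place of code of your own. Each camera call takes 0.05 s, during which the arm holds its last target. There are 200 camera calls.

### The job

Take the die carrier that stands in the white nylon tray and hang it by its window on the stand's hook, in front of the carrier that already hangs there, without dislodging that one. Then swing the keeper bar fully shut across the hook's mouth, and leave both carriers hanging on the hook and the test tube, header bar and probe tip where they are.

Things in the scene. Friction and masses are not known exactly. Their poses are not given: they have to be found in the camera images.
- spare_mid (a point): Centre of the die carrier to be hung, 54 mm above its underside: a flat upright part 108 mm tall (z up), 44 wide (y), front and back alike. From below: dark steel block 45 mm tall, 16 thick; square window through along x, 30 by 30 mm, side walls 7 mm; solid grip plate 33 mm tall. Window walls and plate 8 mm thick. About 0.14 kg. It stands in the tray's pocket: lift it straight out.
- spare_grip (a point): Middle of that carrier's grip plate, 38 mm above point spare_mid and 32 mm above its window's centre. Best pinched across the 44 mm width (fingers closing along y). Axes as the carrier's.
- spare_eye (a point): Centre of that carrier's window, 60 mm above its underside. When it hangs on the hook this point is 11 mm below the hook bar's axis. Axes as the carrier's.
- hung_eye (a point): Window centre of the carrier that already hangs near the rear of the hook bar. Same window and 44 by 33 mm grip plate, 8 mm thick, as the other, but its block is 60 mm tall, 36 wide, 16 thick. x along the hook bar, z up.
- tray: White nylon connector shell tray, fixed, 130 (x) by 120 mm (y), rim 16 mm high. In its middle a pocket: walls to 25 mm high, inner 22 (x) by 50 mm (y), floor 5 mm above the desk, so 20 mm deep; the spare carrier stands in it. Connector shells 17 mm high on either side. Origin at the centre of its underside.
- stand: Fixed hook stand; origin on the desk, x along the hook bar from mouth to root. Base plate 12 mm thick, x -105 to 85, y -55 to 115 mm. Hook bar: round, 8 mm diameter, axis at y 0, 160 mm high, level from the rear post (x 60, 14 mm diameter) to x -40, then turned up to its tip. Keeper post at x -75, y 80 mm, to 154 mm high.
- hook_tip (a point): End of the hook bar's upturned tip, on the bar's axis: stand x -50 mm, y 0, 170 mm high (the tip's top is 4 mm higher). The turn up starts at x -40 mm. Axes as the stand's.
- lamp_front (a point): Middle of the lower front edge of the lamp head that hangs over the hook: 257 mm high, at stand x -8 mm. The lamp reaches from there to x 95 mm, is 50 mm wide and 22 mm thick. It keeps a gripper from coming straight down on the hook: lean the gripper's body back towards the stand's -x, by about 30 degrees (25 to 50) from vertical.
- keeper_hinge (a point): Hinge of the keeper bar (vertical axis) on the keeper post, at stand x -75, y +80 mm, 160 mm high. Axes as the stand's.
- keeper_pin (a point): Middle of the keeper bar's grip pin: upright, black, 12 mm diameter, 40 mm tall, 45 mm from the hinge; this point is 25 mm above the bar's axis. The bar is level, 100 mm long from the hinge, 8 mm thick, 10 mm high.
- keeper (a joint): Angle of the keeper bar, rad. 0 = fully shut, at its stop, the bar pointing along the stand's -y in front of the hook tip. It grows as the bar swings open, first towards the stand's -x (1.57), then on towards +y; open stop at 2.3. The hinge has light friction (about 0.05 N m): the bar stays where it is left.
- tube: Green glass test tube with cork in a small grey foot 50 mm square, 159 mm high in all, loose; leave alone. Origin at the centre of its underside.
- header: Steel pin header bar lying flat, 100 mm long along its y, 12 mm wide, 17 mm high with its pins, loose; leave alone. Origin at the centre of its underside.
- probe: Black oscilloscope probe tip lying flat, about 105 mm long along its x, 22 mm wide, 14 mm high, loose; leave alone. Origin at the underside, near its middle.

How it is judged:
By the outcome, as a careful person would: the job done as asked, in the order asked, and still so for the second after the job is handed in, with the robot touching nothing.
It also fails if it takes over 59 s, if anything falls off the work surface, if the arm or the gripper's body presses on something with over 40 N, if the wrist force passes 120 N, or if a joint passes its speed limit or range.

## Working session

There is one attempt and no reset: what is moved stays moved. The work goes in short steps, Python scripts to look and compute and a shell command to move; the robot and the scene stay as the last step left them, time stands still between calls to the robot, and variables do not carry over. Pictures are saved under pics/ and viewed, about 8 in all and at most 12, crops included, and the job is handed in when it is done.

```bash
ls; mkdir -p pics; cat > h.py <<'E'
import numpy as np, cv2
from scipy.spatial.transform import Rotation as R
from workcell import robot, get_image, get_calibration, spot_in
def cam(n):
    c=get_calibration(n); f=192/np.tan(np.radians(c['fovy'])/2)
    if n=='wrist':
        s=robot.sense(); T=np.eye(4); T[:3,:3]=R.from_quat(s['tool_rot']).as_matrix(); T[:3,3]=s['tool_pos']
        T=T@np.array(c['T_tool_cam']); return c,f,T[:3,3],T[:3,:3]
    o=np.array(c['orientation']); M=R.from_quat(o).as_matrix() if o.size==4 else o.reshape(3,3)
    return c,f,np.array(c['eye']),M
def ray(n,u,v,C=None):
    c,f,e,M=C or cam(n); d=np.array([(u-c['cx'])/f,(v-c['cy'])/f]); p=d.copy()
    for _ in range(20): p=d/(1+c['k1']*(p@p))
    return e,M@np.array([p[0],p[1],1])
def atz(n,u,v,z,C=None):
    e,d=ray(n,u,v,C); return e+d*(z-e[2])/d[2]
def proj(n,P,C=None):
    c,f,e,M=C or cam(n); q=M.T@(np.array(P)-e); p=q[:2]/q[2]; p=p*(1+c['k1']*(p@p)); return p*f+[c['cx'],c['cy']]
def tri(obs):
    A=np.zeros((3,3));b=np.zeros(3)
    for e,d in obs:
        d=d/np.linalg.norm(d);P=np.eye(3)-np.outer(d,d);A+=P;b+=P@e
    return np.linalg.solve(A,b)
E
python3 - <<'E'
from h import *
print(robot.sense())
for n in ['scene','top','wrist']:
    print(n,get_calibration(n))
    im=get_image(n); cv2.imwrite(f'pics/{n}0.png',im)
    for t in ['spare_mid','spare_grip','spare_eye','hung_eye','tray','stand','hook_tip','lamp_front','keeper_hinge','keeper_pin','tube','header','probe']:
        r=spot_in(n,t); print(t,[(np.round(q['box']).tolist(),round(q['p'],2)) for q in r[:2]])
a=cv2.imread('pics/scene0.png');b=cv2.imread('pics/top0.png')
E
```

```text
pics
{'time_s': 0.0, 'joint_pos': array([ 1.09439739e+00,  1.24463067e-01,  1.65166923e+00,  1.95181284e-05,
        1.36750124e+00, -8.26125443e-02]), 'joint_velocities': array([-5.66159033e-04, -2.01005554e-03,  4.39144018e-05, -8.47995390e-04,
        3.12922772e-04,  3.69732744e-04]), 'effort': array([ 1.68793358e-04, -4.17610180e+01, -3.59925807e+01,  7.74288224e-02,
        4.93123813e-02, -1.64273283e-04]), 'tool_pos': array([0.24911458, 0.5996355 , 0.19681711]), 'tool_rot': array([ 1.95625342e-01,  9.80678176e-01, -9.78207937e-04, -2.90706434e-04]), 'ft_force': array([-3.46222954e-01, -3.43139822e-04, -7.18405659e-01]), 'ft_torque': array([-0.02109032,  0.01774278, -0.03546145]), 'opening': 0.0952989151250743}
scene {'fovy': 42.55629851517104, 'cx': 256.76586192973826, 'cy': 189.0730694152855, 'k1': -0.006386435278635653, 'eye': array([ 1.17721106, -0.64000028,  0.80230903]), 'orientation': array([ 0.83021479,  0.31571391, -0.15805189, -0.43137886])}
spare_mid [([120.0, 259.0, 144.0, 294.0], 0.59), ([246.0, 134.0, 348.0, 258.0], 0.52)]
spare_grip [([116.0, 258.0, 143.0, 298.0
[... 1458 characters left out ...]
be [([146.0, 214.0, 158.0, 237.0], 0.73), ([335.0, 228.0, 359.0, 241.0], 0.37)]
wrist {'fovy': 62.435872144966076, 'cx': 259.5316619150651, 'cy': 186.4054108272755, 'k1': -0.07470171558641128, 'T_tool_cam': array([[ 2.25272161e-04, -9.55589823e-01, -2.94699915e-01,
         8.29862264e-02],
       [ 9.99999910e-01,  3.20844854e-04, -2.75955073e-04,
        -2.60022817e-05],
       [ 3.58252811e-04, -2.94699827e-01,  9.55589809e-01,
        -1.86455267e-01],
       [ 0.00000000e+00,  0.00000000e+00,  0.00000000e+00,
         1.00000000e+00]])}
spare_mid []
spare_grip []
spare_eye []
hung_eye []
tray []
stand []
hook_tip []
lamp_front []
keeper_hinge []
keeper_pin []
tube []
header []
probe []
```

View pics/scene0.png

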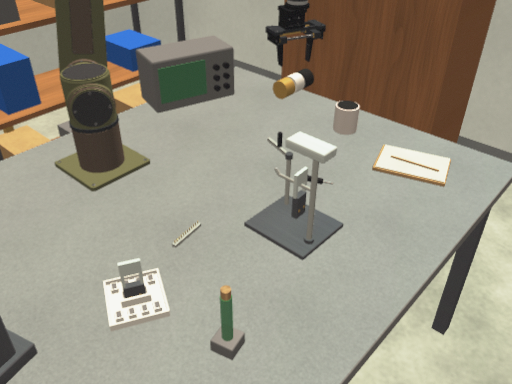

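View pics/top0.png

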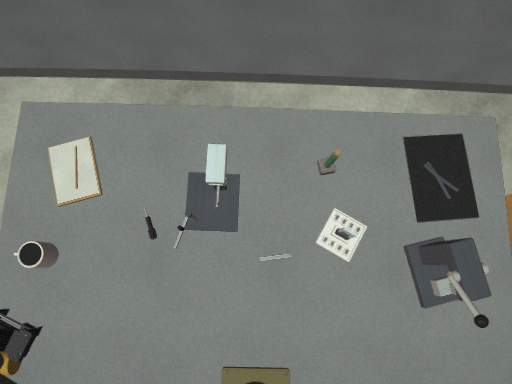

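The scene view shows the spare carrier in its tray at (131,285), the stand at about (293,190) with the keeper open, and the tube at (228,320). The top view shows the stand base at (187–240, 172–231), the tray at (341,235) turned by about 25°, and the keeper bar at (180,235). I'll enlarge these.

```bash
python3 - <<'E'
from h import *
t=cv2.imread('pics/top0.png');s=cv2.imread('pics/scene0.png')
def cr(im,x,y,w,h,k): return cv2.resize(im[y:y+h,x:x+w],(w*k,h*k),interpolation=cv2.INTER_CUBIC)
o=np.zeros((600,800,3),np.uint8)
o[:600,:400]=cr(t,160,136,80,120,5); o[:300,400:]=cr(t,310,205,80,60,5); o[300:,400:]=cr(s,245,125,100,75,4)
cv2.imwrite('pics/c1.png',o)
E
```

```text
(no output)
```

View pics/c1.png

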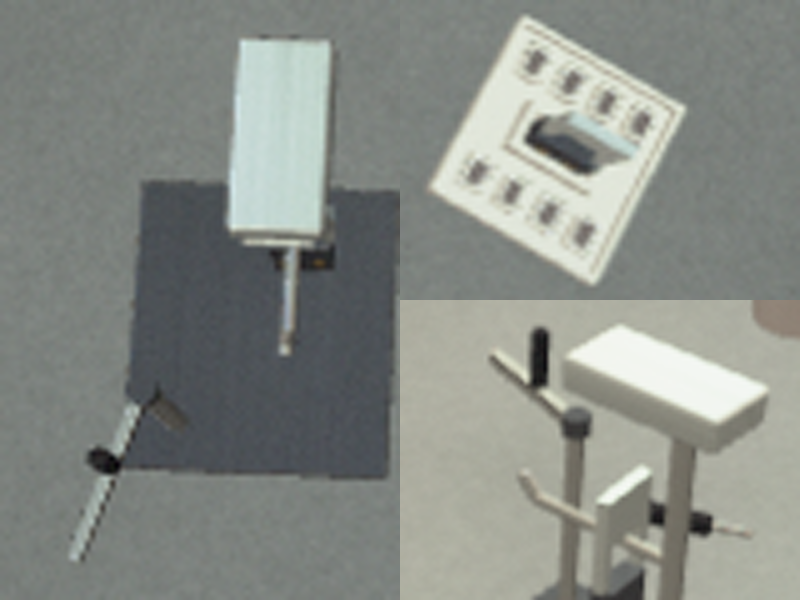

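The crops show the base plate corners, hook tip (285,352), keeper pin (103,460), keeper end (75,558), tray corners and the spare's plate. I'll fit poses from these.

```bash
cat > fit.py <<'E'
from h import *
from scipy.optimize import least_squares
CT=cam('top');CS=cam('scene')
f=lambda x,y,x0,y0,k,ox=0,oy=0:((x-ox+.5)/k-.5+x0,(y-oy+.5)/k-.5+y0)
ta=lambda x,y:f(x,y,160,136,5); tb=lambda x,y:f(x,y,310,205,5,400,0); sa=lambda x,y:f(x,y,245,125,4,400,300)
def W(q,P): c,s=np.cos(q[2]),np.sin(q[2]); P=np.array(P); return np.array([q[0]+c*P[0]-s*P[1],q[1]+s*P[0]+c*P[1],P[2]])
def fit(obs,q0):
    r=lambda q:np.concatenate([proj('',W(q,P),C)-px for C,px,P in obs])
    s=least_squares(r,q0,loss='soft_l1'); return s.x,r(s.x).reshape(-1,2)
E
python3 - <<'E'
from fit import *
st=[(CT,ta(142,182),(.085,.115,.012)),(CT,ta(125,470),(-.105,.115,.012)),(CT,ta(388,478),(-.105,-.055,.012)),
(CT,ta(285,352),(-.052,0,.172)),(CT,ta(240,40),(.095,.025,.279)),(CT,ta(332,40),(.095,-.025,.279)),(CT,ta(322,235),(-.008,-.025,.279)),(CT,ta(228,230),(-.008,.025,.279)),
(CS,sa(525,474),(-.051,0,.172)),(CS,sa(575,413),(-.075,.08,.166))]
g=atz('top',*ta(285,352),.172,CT)
q,r=fit(st,[g[0]+.05,g[1],0]); print('stand',q,np.degrees(q[2]));print(r.round(1).tolist())
h=W(q,(-.075,.08,.16)); print('hinge',h)
pin=tri([ray('top',*ta(103,457),CT),ray('scene',*sa(540,357),CS)]);print('pin',pin, np.linalg.norm((pin-h)[:2]))
end=atz('top',*ta(75,558),.165,CT); d=end-h
pin2=atz('top',*ta(103,460),.2,CT);print('pin2',pin2)
for d in (end-h,pin2-h):
    print('len',np.linalg.norm(d[:2]), 'angle', np.degrees((np.arctan2(d[1],d[0])-q[2]+np.pi/2)%(2*np.pi)), 'keeper', np.degrees((-np.pi/2-(np.arctan2(d[1],d[0])-q[2]))%(2*np.pi)))
print('tip',W(q,(-.05,0,.17)))
tr=[(CT,tb(520,15),(.065,.06,.016)),(CT,tb(687,108),(.065,-.06,.016)),(CT,tb(597,285),(-.065,-.06,.016)),(CT,tb(428,188),(-.065,.06,.016))]
g=atz('top',*tb(558,150),.016,CT)
q,r=fit(tr,[g[0],g[1],-.5]); print('tray',q,np.degrees(q[2]));print(r.round(1).tolist())
print('plate-top proj in crop', [((proj('',W(q,(0,y,.113)),CT)-[310,205]+.5)*5+[400,0]).round().tolist() for y in (-.022,.022)])
for n,b in (('top',[337,228,355,239]),('scene',[116,258,143,298])):
  print(n,proj('',W(q,(0,0,.059)),CT if n=='top' else CS),proj('',W(q,(0,0,.097)),CT if n=='top' else CS),b)
for n,u,v,z in (('tube',330,168,0.0),('header',274.5,256,.01),('probe',152,226,.007)): print(n,atz('top',u,v,z,CT))
E
```

```text
stand [ 0.61851465  0.12343189 -0.01013398] -0.5806340853211587
[[-0.1, -0.2], [-0.8, -0.4], [-0.4, -0.0], [0.1, 0.2], [-0.7, -0.9], [0.4, -0.1], [0.4, -0.2], [-0.7, 0.1], [-1.8, -0.0], [-1.0, 0.9]]
hinge [0.5443292  0.20418782 0.16      ]
pin [0.50481725 0.21969398 0.18658372] 0.04244567733036576
pin2 [0.50136574 0.21657897 0.2       ]
len 0.09878399917233713 angle 252.37097435177205 keeper 107.62902564822794
len 0.04471464733565223 angle 254.4924758397315 keeper 105.50752416026849
tip [0.56851721 0.12393858 0.17      ]
tray [ 0.51138577 -0.26690988 -0.49793718] -28.529698630875274
[[0.5, 0.1], [-0.4, -0.2], [-0.4, -0.2], [0.3, 0.3]]
plate-top proj in crop [[636.0, 154.0], [571.0, 116.0]]
top [345.0464208  233.05901222] [348.6270373  231.96735784] [337, 228, 355, 239]
scene [130.2643686  280.51067499] [127.65090389 267.15845994] [116, 258, 143, 298]
tube [ 0.73556298 -0.23845704  0.        ]
header [ 0.43745594 -0.05280022  0.01      ]
probe [0.52239236 0.34345448 0.007     ]
```

```bash
cat >> fit.py <<'E'
ST=np.array([.6185,.1234,-.0101]); TR=np.array([.5114,-.2669,-.498])
def tq(yaw,lean):  # tool pointing down, leaned back towards -x of the frame
    l=np.radians(lean); z=R.from_euler('z',yaw).apply([np.sin(l),0,-np.cos(l)]); y=R.from_euler('z',yaw).apply([0,1,0])
    return R.from_matrix(np.c_[np.cross(y,z),y,z])
def go(grasp,rot,off=.008): # prints turn (deg, tool axes) and then shift (mm, in turned axes)
    s=robot.sense(); r0=R.from_quat(s['tool_rot']); t=np.array(grasp)+off*rot.apply([0,0,1])
    d=t-s['tool_pos']
    print('tcp',s['tool_pos'].round(4),'target',t.round(4),'turn',np.degrees((r0.inv()*rot).as_rotvec()).round(2),'shift turned',(rot.inv().apply(d)*1e3).round(1),'shift now axes',(r0.inv().apply(d)*1e3).round(1))
E
python3 - <<'E'
from fit import *
for x in (0,.01,.02,.03,.04):
    print(x,[((proj('',W(ST,(a,y,z)),CS)-[245,125]+.5)*4+[400,300]).round().tolist() for a,y,z in ((x-.004,.022,.197),(x-.004,-.022,.197),(x-.004,.022,.165))])
r=tq(TR[2],35); print(r.as_quat())
go([.42,-.0,.33],r); go(W(TR,(0,0,.097+.12)),r);go(W(TR,(0,0,.097)),r)
print(np.round(cam('wrist')[2],3))
E
```

```text
0 [[606.0, 453.0], [558.0, 483.0], [603.0, 499.0]]
0.01 [[620.0, 459.0], [572.0, 490.0], [617.0, 506.0]]
0.02 [[634.0, 466.0], [586.0, 497.0], [631.0, 512.0]]
0.03 [[648.0, 472.0], [600.0, 504.0], [644.0, 519.0]]
0.04 [[662.0, 479.0], [614.0, 510.0], [658.0, 525.0]]
[ 0.23502916  0.92430369 -0.07410441  0.29143183]
tcp [0.2494 0.6002 0.198 ] target [ 0.424  -0.0022  0.3234] turn [  1.82 -34.97   5.79] shift turned [-433.3 -445.8  150.3] shift now axes [-392.4 -489.3 -125.4]
tcp [0.2494 0.6002 0.198 ] target [ 0.5154 -0.2691  0.2104] turn [  1.82 -34.97   5.79] shift turned [-538.7 -636.7  362.1] shift now axes [-579.2 -700.7  -12.4]
tcp [0.2494 0.6002 0.198 ] target [ 0.5154 -0.2691  0.0904] turn [  1.82 -34.97   5.79] shift turned [-469.9 -636.7  460.4] shift now axes [-579.2 -700.7  107.6]
[0.173 0.632 0.384]
```

```bash
python3 -m jog '[[[0,0,-33],[0,0,0],1],[[0,0,-33],[0,0,0],1],[[0,0,-33],[0,0,0],1],[[0,0,-30],[0,0,0],1],[[-22,-27,0],[0,0,0],1],[[-22,-27,0],[0,0,0],1],[[-22,-27,0],[0,0,0],1],[[-22,-27,0],[0,0,0],1],[[-22,-27,0],[0,0,0],1],[[-22,-27,0],[0,0,0],1],[[-22,-27,0],[0,0,0],1],[[-22,-27,0],[0,0,0],1]]'
python3 -m jog '[[[-22,-27,0],[0,0,0],1],[[-22,-27,0],[0,0,0],1],[[-22,-27,0],[0,0,0],1],[[-22,-27,0],[0,0,0],1],[[-22,-27,0],[0,0,0],1],[[-22,-27,0],[0,0,0],1],[[-22,-27,0],[0,0,0],1],[[-22,-27,0],[0,0,0],1],[[-22,-27,0],[0,0,0],1],[[-22,-27,0],[0,0,0],1]]'
python3 -m jog '[[[0,0,0],[0.3,-5.83,0.97],1],[[0,0,0],[0.3,-5.83,0.97],1],[[0,0,0],[0.3,-5.83,0.97],1],[[0,0,0],[0.3,-5.83,0.97],1],[[0,0,0],[0.3,-5.83,0.97],1],[[0,0,0],[0.3,-5.83,0.97],1]]'
python3 - <<'E'
from fit import *
r=tq(TR[2],35); go(W(TR,(-.05,0,.097+.10)),r); print(robot.sense()['joint_pos'].round(2))
E
```

```text
time_s: 3.1
tool_pos: [0.3291, 0.3317, 0.3272]
tool_rot: [0.195, 0.981, 0.0, 0.0]
ft_force: [0.8, -0.6, 0.2]
opening: 0.0954
time_s: 3.93
tool_pos: [0.4287, -0.0023, 0.3274]
tool_rot: [0.196, 0.981, 0.0, 0.001]
ft_force: [0.1, 1.0, -0.1]
opening: 0.0947
time_s: 4.43
tool_pos: [0.4287, -0.0009, 0.3283]
tool_rot: [0.236, 0.923, -0.074, 0.295]
ft_force: [-0.2, 0.0, 0.0]
opening: 0.0952
tcp [ 0.4287 -0.0009  0.3283] target [ 0.4715 -0.2452  0.1904] turn [ 0.06  0.38 -0.19] shift turned [ -47.3 -194.2  201.5] shift now axes [ -46.6 -194.3  201.6]
[ 0.11 -0.83  2.25 -0.36  1.22 -0.92]
```

```bash
python3 -m jog '[[[-6.7,-27.8,28.8],[0,0,0],1],[[-6.7,-27.8,28.8],[0,0,0],1],[[-6.7,-27.8,28.8],[0,0,0],1],[[-6.7,-27.8,28.8],[0,0,0],1],[[-6.7,-27.8,28.8],[0,0,0],1],[[-6.7,-27.8,28.8],[0,0,0],1],[[-6.7,-27.8,28.8],[0,0,0],1],[[0,0,0],[0,0,0],1]]'
python3 - <<'E'
from fit import *
C=cam('wrist');im=get_image('wrist')
for t in ('spare_grip','spare_eye','tray'): print(t,[(np.round(q['box']).tolist(),round(q['p'],2)) for q in spot_in('wrist',t)[:2]])
for P in [(a,b,c) for a,b,c in ((0,.022,.113),(0,-.022,.113),(0,.022,.08),(0,-.022,.08),(0,.015,.05),(0,-.015,.05))]:
    u=proj('',W(TR,P),C); print(P,u.round()); cv2.circle(im,tuple(int(i) for i in u),2,(0,0,255),-1)
cv2.imwrite('pics/w1.png',im); go(W(TR,(0,0,.097)),tq(TR[2],35))
E
```

```text
time_s: 5.1
tool_pos: [0.4682, -0.2487, 0.1824]
tool_rot: [0.239, 0.925, -0.074, 0.287]
ft_force: [-0.1, 0.9, -0.5]
opening: 0.095
spare_grip [([241.0, 114.0, 293.0, 191.0], 0.61)]
spare_eye [([240.0, 116.0, 291.0, 191.0], 0.78)]
tray [([201.0, 51.0, 330.0, 158.0], 0.79)]
(0, 0.022, 0.113) [290. 185.]
(0, -0.022, 0.113) [240. 186.]
(0, 0.022, 0.08) [288. 158.]
(0, -0.022, 0.08) [242. 159.]
(0, 0.015, 0.05) [279. 137.]
(0, -0.015, 0.05) [250. 137.]
tcp [ 0.4714 -0.2447  0.1899] target [ 0.5154 -0.2691  0.0904] turn [ 0.03  0.1  -0.02] shift turned [ 15.8  -0.4 110.4] shift now axes [ 15.9  -0.5 110.3]
```

View pics/w1.png

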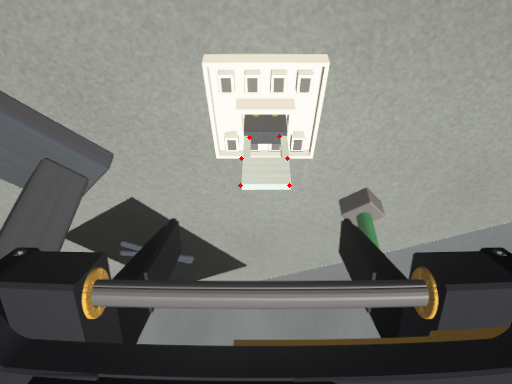

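The wrist view shows the plate at (240–291, 158–190), and the projected corners match within about 2 px. I'll go in and grip.

```bash
python3 -m jog '[[[2.65,-0.1,18.4],[0,0,0],1],[[2.65,-0.1,18.4],[0,0,0],1],[[2.65,0,18.4],[0,0,0],1],[[2.65,0,18.4],[0,0,0],1],[[2.65,0,18.4],[0,0,0],1],[[2.65,0,18.4],[0,0,0],1],[[0,0,0],[0,0,0],1],[[0,0,0],[0,0,0],1]]' && python3 -m jog '[[[0,0,0],[0,0,0],0],[[0,0,0],[0,0,0],0],[[0,0,0],[0,0,0],0],[[0,0,0],[0,0,0],0],[[0,0,0],[0,0,0],0],[[0,0,0],[0,0,0],0],[[0,0,0],[0,0,0],0],[[0,0,0],[0,0,0],0]]' 30
python3 - <<'E'
from fit import *
go(W(TR,(0,0,.097)),tq(TR[2],35)); s=robot.sense(); print(s['ft_force'],s['opening'])
E
```

```text
time_s: 5.97
tool_pos: [0.5158, -0.2677, 0.0899]
tool_rot: [0.234, 0.924, -0.074, 0.292]
ft_force: [0.3, -0.1, -0.0]
opening: 0.095
time_s: 6.63
tool_pos: [0.515, -0.2693, 0.0892]
tool_rot: [0.235, 0.924, -0.074, 0.292]
ft_force: [0.1, -0.4, 0.3]
opening: 0.0473
tcp [ 0.515  -0.2693  0.0892] target [ 0.5154 -0.2691  0.0904] turn [ 0.01  0.01 -0.05] shift turned [-1.   0.4 -0.9] shift now axes [-1.   0.4 -0.9]
[ 0.07941446 -0.3782873   0.30645326] 0.047284682828103115
```

```bash
python3 -m jog '[[[0,0,0],[0,0,0],0],[[0,0,0],[0,0,0],0],[[0,0,0],[0,0,0],0],[[0,0,0],[0,0,0],0],[[-5.7,0,-8.2],[0,0,0],0],[[-5.7,0,-8.2],[0,0,0],0],[[-5.7,0,-8.2],[0,0,0],0],[[-5.7,0,-8.2],[0,0,0],0],[[-11.5,0,-16.4],[0,0,0],0],[[-11.5,0,-16.4],[0,0,0],0],[[-11.5,0,-16.4],[0,0,0],0],[[-11.5,0,-16.4],[0,0,0],0]]' && python3 -m jog '[[[-11.5,0,-16.4],[0,0,0],0],[[-11.5,0,-16.4],[0,0,0],0],[[-11.5,0,-16.4],[0,0,0],0],[[-11.5,0,-16.4],[0,0,0],0],[[0,0,0],[0,0,0],0]]'
python3 - <<'E'
from fit import *
go(W(ST,(-.11,0,.197+.06)),tq(ST[2],38)); s=robot.sense(); print(s['ft_force'],s['opening'])
E
```

```text
time_s: 7.63
tool_pos: [0.5149, -0.2692, 0.2116]
tool_rot: [0.235, 0.924, -0.074, 0.292]
ft_force: [-0.2, -0.7, -1.7]
opening: 0.0425
time_s: 8.05
tool_pos: [0.5167, -0.2705, 0.2975]
tool_rot: [0.235, 0.923, -0.076, 0.296]
ft_force: [0.9, -0.4, -0.1]
opening: 0.0427
tcp [ 0.5167 -0.2705  0.2975] target [0.5134 0.1245 0.2507] turn [-16.8   -2.32 -22.39] shift turned [ 34.5 394.9  32.4] shift now axes [183.  345.3 -73.9]
[ 0.93646141 -0.41366989 -0.0916814 ] 0.04267796470675166
```

```bash
python3 -m jog '[[[0,0,0],[-2.67,0,-3.82],0],[[0,0,0],[-2.67,0,-3.82],0],[[0,0,0],[-2.67,0,-3.82],0],[[0,0,0],[-2.67,0,-3.82],0],[[0,0,0],[-2.67,0,-3.82],0],[[0,0,0],[-2.67,0,-3.82],0],[[0,15,0],[0,0,0],0],[[0,25,0],[0,0,0],0],[[0,27,0],[0,0,0],0],[[0,27,0],[0,0,0],0],[[0,27,0],[0,0,0],0],[[0,27,0],[0,0,0],0]]' && python3 -m jog '[[[2,27,2],[0,0,0],0],[[2,27,2],[0,0,0],0],[[4,27,4],[0,0,0],0],[[4,27,4],[0,0,0],0],[[4,27,4],[0,0,0],0],[[4,27,4],[0,0,0],0],[[4,27,4],[0,0,0],0],[[4,27,4],[0,0,0],0],[[4,20,4],[0,0,0],0],[[1,10,2],[0,0,0],0],[[0,0,0],[0,0,0],0],[[0,0,0],[0,0,0],0]]'
python3 - <<'E'
from fit import *
go(W(ST,(-.11,0,.197+.06)),tq(ST[2],35))
o=np.zeros((600,800,3),np.uint8)
w=get_image('wrist');s=get_image('scene');t=get_image('top')
o[:384,:512]=w
for n in ('scene','wrist'):
  for k in ('spare_grip','hung_eye','hook_tip'): print(n,k,[(np.round(q['box']).tolist(),round(q['p'],2)) for q in spot_in(n,k)[:2]])
o[:300,512:800]=cv2.resize(s[125:200,245:317],None,fx=4,fy=4,interpolation=2)
o[300:600,512:800]=cv2.resize(t[165:240,170:242],None,fx=4,fy=4,interpolation=2)
cv2.imwrite('pics/m2.png',o)
E
```

```text
time_s: 9.05
tool_pos: [0.5158, -0.1203, 0.2884]
tool_rot: [0.005, 0.954, -0.002, 0.3]
ft_force: [0.2, 0.5, -0.9]
opening: 0.043
time_s: 10.05
tool_pos: [0.511, 0.1252, 0.2416]
tool_rot: [0.004, 0.954, -0.002, 0.3]
ft_force: [0.1, -0.7, -1.5]
opening: 0.0431
tcp [0.511  0.1252 0.2416] target [0.5131 0.1245 0.2504] turn [ 0.02 -0.07  0.08] shift turned [-6.8 -0.7 -6. ] shift now axes [-6.8 -0.7 -6. ]
scene spare_grip [([245.0, 119.0, 264.0, 169.0], 0.7)]
scene hung_eye [([294.0, 168.0, 307.0, 222.0], 0.97)]
scene hook_tip [([243.0, 132.0, 344.0, 259.0], 0.86)]
wrist spare_grip [([224.0, 126.0, 299.0, 263.0], 0.63), ([338.0, 68.0, 432.0, 176.0], 0.32)]
wrist hung_eye [([238.0, 180.0, 277.0, 210.0], 0.62)]
wrist hook_tip [([210.0, 44.0, 434.0, 338.0], 0.69)]
```

View pics/m2.png

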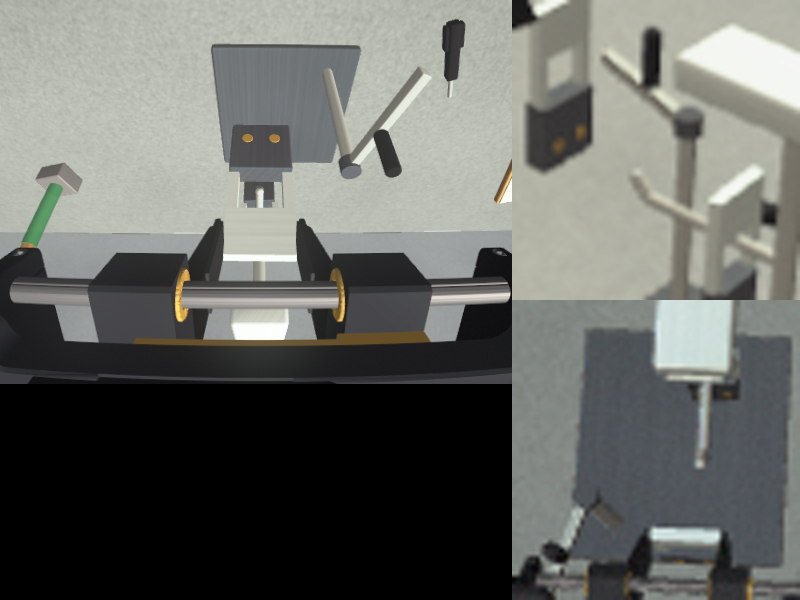

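The wrist view shows the hook tip at (260,190), inside the window (239–283), so lateral alignment is good. The hung carrier and keeper are unchanged. Next I'll lower, advance to just before the tip, and check.

```bash
python3 -m jog '[[[6,0,8.5],[0,0,0],0],[[6,0,8.5],[0,0,0],0],[[6,0,8.5],[0,0,0],0],[[6,0,8.5],[0,0,0],0],[[6,0,8.5],[0,0,0],0],[[-6,0,4],[0,0,0],0],[[-6,0,4],[0,0,0],0],[[-6,0,4],[0,0,0],0],[[-6,0,4],[0,0,0],0],[[-5,0,4],[0,0,0],0],[[0,0,0],[0,0,0],0],[[0,0,0],[0,0,0],0]]'
python3 - <<'E'
from fit import *
s=robot.sense(); p=s['tool_pos']; print(p,s['ft_force'])
o=np.zeros((600,800,3),np.uint8)
C=cam('wrist');w=get_image('wrist');sc=get_image('scene')
k=8; x0,y0=245,120; c=cv2.resize(sc[y0:y0+75,x0:x0+50],None,fx=k,fy=k,interpolation=2)
d=R.from_euler('z',ST[2])
eye=p-d.apply([.0046-.0,0,.0242]); print('eye stand',d.inv().apply(eye-[ST[0],ST[1],0]))
def dot(im,u,col): cv2.circle(im,tuple(int(round(i)) for i in u),2,col,-1)
for P in ((-.052,0,.172),(-.04,0,.16),(0,0,.16)): dot(c,(proj('',W(ST,P),CS)-[x0,y0]+.5)*k,(0,0,255)); dot(w,proj('',W(ST,P),C),(0,0,255))
for dy,dz in ((.015,.015),(-.015,.015),(.015,-.015),(-.015,-.015),(.022,.048),(-.022,.048)):
    P=eye+d.apply([-.004,dy,dz]); dot(c,(proj('',P,CS)-[x0,y0]+.5)*k,(255,0,0)); dot(w,proj('',P,C),(255,0,0))
o[:600,:400]=c; o[:400,400:]=cv2.resize(w[100:300,160:360],None,fx=2,fy=2)
cv2.imwrite('pics/m3.png',o)
E
```

```text
time_s: 11.5
tool_pos: [0.5471, 0.1243, 0.191]
tool_rot: [0.005, 0.954, -0.002, 0.301]
ft_force: [-0.4, -0.3, -2.1]
opening: 0.0425
[0.54711442 0.12431088 0.19104518] [-0.40235058 -0.25231656 -2.13311549]
eye stand [-0.07599114  0.00018985  0.16684518]
```

View pics/m3.png

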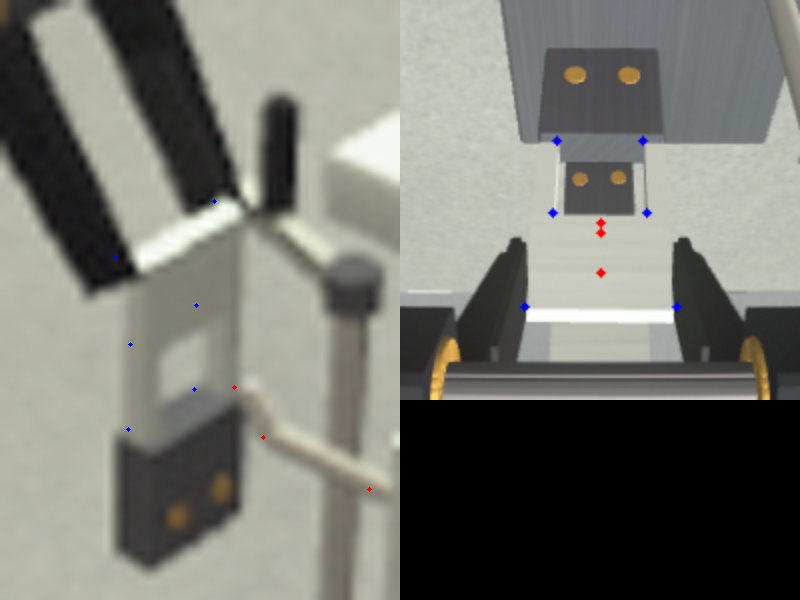

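The wrist overlay matches the carrier within about 1 mm. The window is around 152–182 mm high against the hook's 156–174 mm, and the scene camera just has its usual ~2 px bias. I'll thread it on.

```bash
python3 -m jog '[[[1,0,1.5],[0,0,0],0],[[-4.9,0,3.4],[0,0,0],0],[[-4.9,0,3.4],[0,0,0],0],[[-4.9,0,3.4],[0,0,0],0],[[0,0,0],[0,0,0],0],[[-4.9,0,3.4],[0,0,0],0],[[-4.9,0,3.4],[0,0,0],0],[[-4.9,0,3.4],[0,0,0],0],[[0,0,0],[0,0,0],0]]'; python3 -m jog '[[[-4.9,0,3.4],[0,0,0],0],[[-4.9,0,3.4],[0,0,0],0],[[-4.9,0,3.4],[0,0,0],0],[[0,0,0],[0,0,0],0],[[0,0,0],[0,0,0],0],[[0,0,0],[0,0,0],0]]'
python3 - <<'E'
from fit import *
s=robot.sense(); p=s['tool_pos']; print(p,s['ft_force'],s['ft_torque'])
d=R.from_euler('z',ST[2]);print('eye stand',d.inv().apply(p-d.apply([.0046,0,.0242])-[ST[0],ST[1],0]))
sc=get_image('scene');w=get_image('wrist')
o=np.zeros((600,800,3),np.uint8)
o[:600,:400]=cv2.resize(sc[120:195,255:305],None,fx=8,fy=8,interpolation=2); o[:400,400:]=cv2.resize(w[100:300,160:360],None,fx=2,fy=2)
cv2.imwrite('pics/m4.png',o)
E
```

```text
time_s: 12.35
tool_pos: [0.5835, 0.124, 0.1895]
tool_rot: [0.005, 0.954, -0.002, 0.301]
ft_force: [0.0, 0.1, -1.3]
opening: 0.0431
time_s: 12.85
tool_pos: [0.6002, 0.1238, 0.1891]
tool_rot: [0.005, 0.954, -0.002, 0.301]
ft_force: [0.4, -0.1, -0.9]
opening: 0.0426
[0.60023913 0.12382382 0.18907565] [ 0.44723064 -0.11841256 -0.86801129] [0.00243677 0.52461409 0.01085987]
eye stand [-0.02286422  0.00023936  0.16487565]
```

View pics/m4.png

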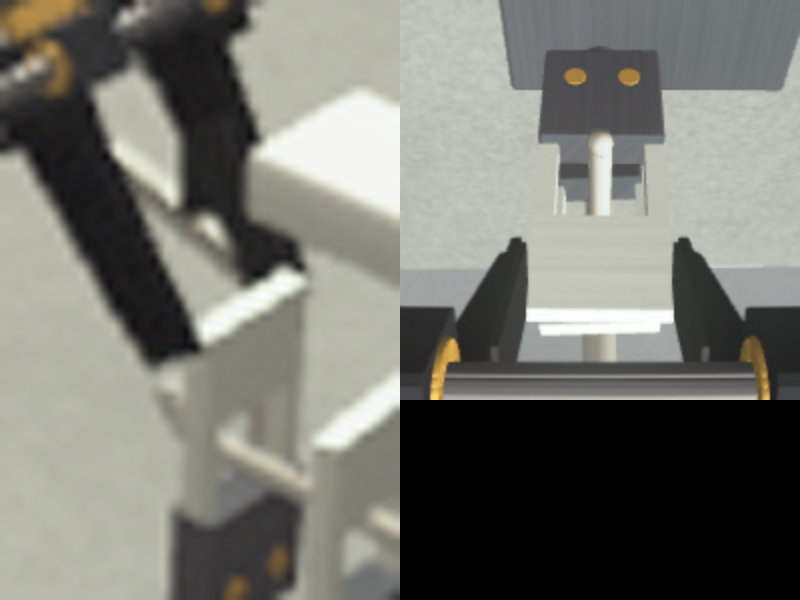

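The bar now runs through the window: the tip shows at (600,145) in the wrist view, in front of the carrier, and the hung carrier hasn't moved. Next I'll lower onto the bar.

```bash
python3 -m jog '[[[2.3,0,3.3],[0,0,0],0],[[2.3,0,3.3],[0,0,0],0],[[2.3,0,3.3],[0,0,0],0],[[0.6,0,0.8],[0,0,0],0],[[0.6,0,0.8],[0,0,0],0],[[0,0,0],[0,0,0],0],[[0,0,0],[0,0,0],0]]';  python3 -m jog '[[[0.6,0,0.8],[0,0,0],0],[[0,0,0],[0,0,0],0],[[0,0,0],[0,0,0],0]]'; python3 -m jog '[[[0.6,0,0.8],[0,0,0],0],[[0,0,0],[0,0,0],0],[[0,0,0],[0,0,0],0]]'
```

```text
time_s: 13.53
tool_pos: [0.6003, 0.1239, 0.1753]
tool_rot: [0.005, 0.954, -0.002, 0.301]
ft_force: [0.0, -0.5, -1.1]
opening: 0.0429
time_s: 13.78
tool_pos: [0.6003, 0.1239, 0.1743]
tool_rot: [0.005, 0.954, -0.002, 0.301]
ft_force: [0.1, -0.6, -1.6]
opening: 0.0427
time_s: 14.03
tool_pos: [0.6002, 0.1238, 0.1731]
tool_rot: [0.005, 0.954, -0.002, 0.301]
ft_force: [0.3, -0.1, -1.9]
opening: 0.0428
```

```bash
python3 -m jog '[[[0.6,0,0.8],[0,0,0],0],[[0,0,0],[0,0,0],0],[[0,0,0],[0,0,0],0]]';  python3 -m jog '[[[0.6,0,0.8],[0,0,0],0],[[0,0,0],[0,0,0],0],[[0,0,0],[0,0,0],0]]'; python3 -m jog '[[[0.3,0,0.4],[0,0,0],0],[[0,0,0],[0,0,0],0],[[0,0,0],[0,0,0],0]]'
```

```text
time_s: 14.28
tool_pos: [0.6006, 0.1239, 0.1729]
tool_rot: [0.005, 0.953, -0.001, 0.301]
ft_force: [-0.2, -0.2, 0.2]
opening: 0.0426
time_s: 14.53
tool_pos: [0.601, 0.1239, 0.1727]
tool_rot: [0.005, 0.953, -0.001, 0.302]
ft_force: [-1.1, -0.4, 4.2]
opening: 0.0427
time_s: 14.78
tool_pos: [0.6013, 0.1239, 0.1726]
tool_rot: [0.005, 0.953, -0.001, 0.302]
ft_force: [-0.8, -1.0, 5.4]
opening: 0.0427
```

```bash
python3 -m jog '[[[-0.8,0,-1],[0,0,0],0],[[0,0,0],[0,0,0],0],[[0,0,0],[0,0,0],0.6],[[0,0,0],[0,0,0],0.7],[[0,0,0],[0,0,0],0.7],[[0,0,0],[0,0,0],0.7],[[0,0,0],[0,0,0],0.7],[[0,0,0],[0,0,0],0.7]]';  python3 -m jog '[[[0,0,-5],[0,0,0],0.7],[[0,0,-10],[0,0,0],0.7],[[0,0,-15],[0,0,0],0.7],[[0,0,-20],[0,0,0],0.7],[[0,0,-20],[0,0,0],0.7],[[0,0,-25],[0,0,0],0.7],[[0,0,-25],[0,0,0],0.7],[[0,0,0],[0,0,0],0.7],[[0,0,0],[0,0,0],0.7]]'
python3 - <<'E'
from fit import *
sc=get_image('scene')
for t in ('keeper_pin',): 
  for q in spot_in('scene',t)[:2]: print(t,q)
C=cam('wrist');w=get_image('wrist');
for t in ('keeper_pin','spare_grip','hung_eye'): 
  for q in spot_in('wrist',t)[:2]: print(t,q)
o=np.zeros((600,800,3),np.uint8)
o[:384,:512]=w; o[:600,512:800]=cv2.resize(sc[120:220,260:308],None,fx=6,fy=6,interpolation=2)
cv2.imwrite('pics/m5.png',o)
a=np.radians(106); pin=W(ST,(-.075-.045*np.sin(a),.08-.045*np.cos(a),.185)); print(pin,proj('',pin,C),proj('',pin,CS))
go([pin[0],pin[1],.30],tq(ST[2],0))
E
```

```text
time_s: 15.45
tool_pos: [0.5999, 0.1238, 0.1714]
tool_rot: [0.005, 0.954, -0.002, 0.3]
ft_force: [-0.4, -0.4, 0.5]
opening: 0.0664
time_s: 16.2
tool_pos: [0.5317, 0.1249, 0.2734]
tool_rot: [0.005, 0.953, -0.001, 0.303]
ft_force: [1.0, 0.1, 0.7]
opening: 0.0665
keeper_pin {'box': [265.9, 131.9, 293.5, 162.0], 'p': 0.64}
keeper_pin {'box': [339.6, 20.6, 432.1, 140.9], 'p': 0.79}
keeper_pin {'box': [236.6, 114.6, 285.7, 199.6], 'p': 0.27}
spare_grip {'box': [235.9, 115.4, 286.6, 198.9], 'p': 0.69}
hung_eye {'box': [239.5, 153.3, 280.6, 225.4], 'p': 0.91}
hung_eye {'box': [341.8, 19.4, 433.3, 138.8], 'p': 0.35}
[0.50118252 0.21699334 0.185     ] [384.65332346 104.03200229] [277.52116412 139.38978269]
tcp [0.5311 0.1244 0.2684] target [0.5012 0.217  0.292 ] turn [-4.000e-02  3.486e+01 -2.000e-02] shift turned [ 30.9  92.3 -23.6] shift now axes [ 11.8  92.3 -37.1]
```

View pics/m5.png

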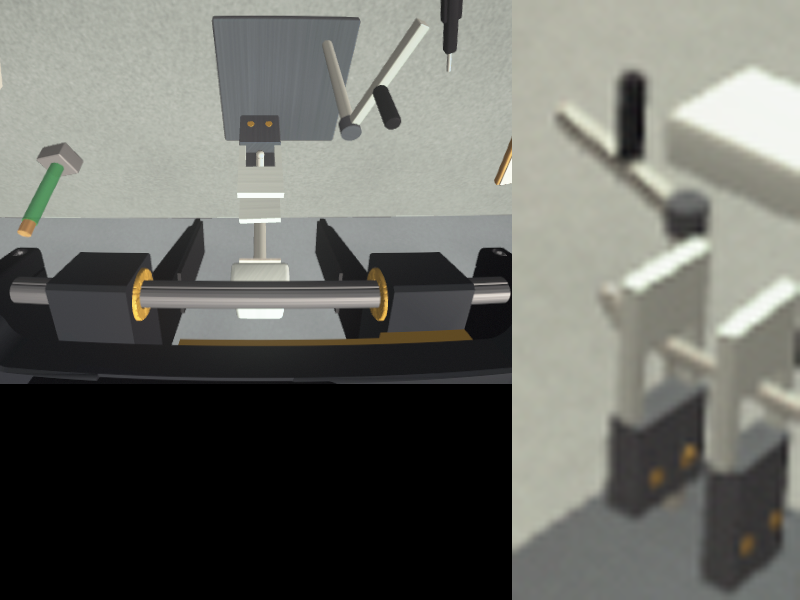

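Both carriers hang, spare in front, about level. The keeper pin shows at (387,107) against a predicted (385,104). Next I'll turn the gripper vertical and go over the pin.

```bash
python3 -m jog '[[[0,0,0],[0,5.81,0],0.7],[[0,0,0],[0,5.81,0],0.7],[[0,0,0],[0,5.81,0],0.7],[[0,0,0],[0,5.81,0],0.7],[[0,0,0],[0,5.81,0],0.7],[[0,0,0],[0,5.81,0],0.7],[[7.5,23,-6],[0,0,0],0.7],[[7.5,23,-6],[0,0,0],0.7],[[7.5,23,-6],[0,0,0],0.7],[[7.5,23,-6],[0,0,0],0.7],[[0,0,0],[0,0,0],0.7],[[0,0,0],[0,0,0],0.7]]'
python3 - <<'E'
from fit import *
C=cam('wrist');w=get_image('wrist')
print(spot_in('wrist','keeper_pin')[:2])
a=np.radians(106)
for z in (.165,.185,.205): print(z,proj('',W(ST,(-.075-.045*np.sin(a),.08-.045*np.cos(a),z)),C))
cv2.imwrite('pics/w6.png',w)
go(W(ST,(-.075-.045*np.sin(a),.08-.045*np.cos(a),.19)),tq(ST[2],0))
E
```

```text
time_s: 17.5
tool_pos: [0.5023, 0.2175, 0.2935]
tool_rot: [0.004, 1.0, -0.0, 0.001]
ft_force: [0.5, -0.6, -0.6]
opening: 0.0663
[{'box': [241.4, 122.0, 284.7, 219.6], 'p': 0.56}]
0.165 [259.45963001 172.07880647]
0.185 [259.42939483 177.32255195]
0.205 [259.39513296 183.26598326]
tcp [0.5023 0.2163 0.2931] target [0.5012 0.217  0.182 ] turn [-0.05  0.08 -0.03] shift turned [  1.1   0.7 111.1] shift now axes [  1.3   0.8 111.1]
```

View pics/w6.png

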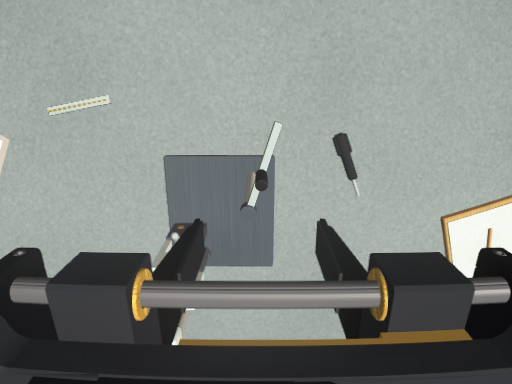

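The pin top is at (262,183) against a predicted (259,183), so it's centred between the jaws. I'll descend and grip lightly.

```bash
python3 -m jog '[[[0.2,1,15],[0,0,0],0.7],[[0.2,1,20],[0,0,0],0.7],[[0.2,0,20],[0,0,0],0.7],[[0.2,0,20],[0,0,0],0.7],[[0.2,0,20],[0,0,0],0.7],[[0,0,10],[0,0,0],0.7],[[0,0,6],[0,0,0],0.7],[[0,0,0],[0,0,0],0.7]]' && python3 -m jog '[[[0,0,0],[0,0,0],0],[[0,0,0],[0,0,0],0],[[0,0,0],[0,0,0],0],[[0,0,0],[0,0,0],0],[[0,0,0],[0,0,0],0],[[0,0,0],[0,0,0],0],[[0,0,0],[0,0,0],0],[[0,0,0],[0,0,0],0],[[0,0,0],[0,0,0],0],[[0,0,0],[0,0,0],0],[[0,0,0],[0,0,0],0],[[0,0,0],[0,0,0],0]]' 10
python3 - <<'E'
from fit import *
s=robot.sense(); p=np.array(s['tool_pos']); print(s['ft_force'],s['opening'])
d=R.from_euler('z',ST[2]); q=d.inv().apply(p-[ST[0],ST[1],0])*1e3; v=q[:2]-[-75,80]; print(q,'angle',np.degrees(np.arctan2(-v[0],-v[1])),np.hypot(*v))
pr=v
for a in (95,80,65,50,40,30,20,10,0,-3):
    r=np.radians(a); n=45*np.array([-np.sin(r),-np.cos(r)]); print(a,'tool shift',np.round([-(n-pr)[0],(n-pr)[1]],1)); pr=n
E
```

```text
time_s: 18.27
tool_pos: [0.501, 0.218, 0.1815]
tool_rot: [0.006, 1.0, -0.0, 0.0]
ft_force: [-1.4, 0.5, 0.2]
opening: 0.0666
time_s: 19.27
tool_pos: [0.5016, 0.2189, 0.1832]
tool_rot: [0.005, 1.0, -0.0, 0.001]
ft_force: [-0.2, -0.2, -0.1]
opening: 0.011
[-0.1765093  -0.20135678 -0.1113455 ] 0.011000014488199613
[-117.88791533   94.28267741  183.18428398] angle 108.4189628846624 45.203629887599504
95 tool shift [  1.9 -10.4]
80 tool shift [ -0.5 -11.7]
65 tool shift [ -3.5 -11.2]
50 tool shift [-6.3 -9.9]
40 tool shift [-5.5 -5.5]
30 tool shift [-6.4 -4.5]
20 tool shift [-7.1 -3.3]
10 tool shift [-7.6 -2. ]
0 tool shift [-7.8 -0.7]
-3 tool shift [-2.4  0.1]
```

Gripped, at a 45.2 mm radius from the hinge as expected. I'll follow the arc.

```bash
python3 -m jog '[[[1.2,-5,0],[0,0,0],0],[[0.7,-5.4,0],[0,0,0],0],[[0.1,-5.8,0],[0,0,0],0],[[-0.6,-5.9,0],[0,0,0],0],[[-1.3,-5.7,0],[0,0,0],0],[[-2.2,-5.5,0],[0,0,0],0],[[-2.8,-5.2,0],[0,0,0],0],[[-3.5,-4.7,0],[0,0,0],0],[[-5.5,-5.5,0],[0,0,0],0],[[0,0,0],[0,0,0],0]]'; python3 -m jog '[[[-3.2,-2.3,0],[0,0,0],0],[[-3.2,-2.2,0],[0,0,0],0],[[-3.5,-1.8,0],[0,0,0],0],[[-3.6,-1.5,0],[0,0,0],0],[[-3.8,-1.1,0],[0,0,0],0],[[-3.8,-0.9,0],[0,0,0],0],[[0,0,0],[0,0,0],0],[[0,0,0],[0,0,0],0]]'; python3 -m jog '[[[-3.9,-0.5,0],[0,0,0],0],[[-3.9,-0.2,0],[0,0,0],0],[[0,0,0],[0,0,0],0],[[0,0,0],[0,0,0],0]]'; python3 -m jog '[[[-1.5,0,0],[0,0,0],0],[[0,0,0],[0,0,0],0],[[0,0,0],[0,0,0],0]]'
cat > a.py <<'E'
from fit import *
s=robot.sense(); p=np.array(s['tool_pos']); print(s['ft_force'],s['opening'])
d=R.from_euler('z',ST[2]); q=d.inv().apply(p-[ST[0],ST[1],0])*1e3; v=q[:2]-[-75,80]; print(q,'angle',np.degrees(np.arctan2(-v[0],-v[1])),np.hypot(*v))
E
python3 a.py
```

```text
time_s: 20.1
tool_pos: [0.5165, 0.1686, 0.1834]
tool_rot: [0.006, 1.0, -0.001, 0.002]
ft_force: [0.9, -1.2, 0.7]
opening: 0.011
time_s: 20.77
tool_pos: [0.5369, 0.1602, 0.1835]
tool_rot: [0.005, 1.0, 0.0, 0.002]
ft_force: [0.6, 3.0, 2.0]
opening: 0.0112
time_s: 21.1
tool_pos: [0.5444, 0.1594, 0.1835]
tool_rot: [0.005, 1.0, 0.0, 0.002]
ft_force: [-0.1, 3.8, 1.9]
opening: 0.0111
time_s: 21.35
tool_pos: [0.5454, 0.1594, 0.1835]
tool_rot: [0.005, 1.0, 0.0, 0.002]
ft_force: [-1.2, 3.6, 2.7]
opening: 0.0111
[-1.2410166   3.59448329  2.65239531] 0.011054735774073787
[-73.49276365  35.21816961 183.463037  ] angle -1.9276946439456466 44.807187975438985
```

Nearly at the stop. I'll push a bit further until the force shows contact.

```bash
for i in 1 2 3; do python3 -m jog '[[[-1.5,0,0],[0,0,0],0],[[0,0,0],[0,0,0],0],[[0,0,0],[0,0,0],0]]' 10| grep -E "pos|force"; done; python3 a.py
```

```text
tool_pos: [0.5457, 0.1594, 0.1834]
ft_force: [-5.6, 3.8, 5.2]
tool_pos: [0.5462, 0.1593, 0.1833]
ft_force: [-7.6, 2.9, 6.7]
tool_pos: [0.5467, 0.1593, 0.1832]
ft_force: [-10.0, 3.9, 8.8]
[-10.03996996   3.94127953   8.82041051] 0.011341096305001502
[-72.1417451   35.20268825 183.15422089] angle -3.650760470412809 44.8884034123497
```

The force is growing against the stop (10 N with about 0.5 mm of motion). I'll ease off a little, open narrowly and rise.

```bash
python3 -m jog '[[[1.5,0,0],[0,0,0],0],[[0,0,0],[0,0,0],0],[[0,0,0],[0,0,0],0.3],[[0,0,0],[0,0,0],0.3],[[0,0,0],[0,0,0],0.3],[[0,0,0],[0,0,0],0.3],[[0,0,0],[0,0,0],0.3]]'; python3 -m jog '[[[0,0,-5],[0,0,0],0.3],[[0,0,-10],[0,0,0],0.3],[[0,0,-20],[0,0,0],0.3],[[0,0,-30],[0,0,0],0.3],[[0,0,-30],[0,0,0],0.3],[[0,0,-20],[0,0,0],0.3],[[20,0,0],[0,0,0],0.3],[[30,0,0],[0,0,0],0.3],[[40,0,0],[0,0,0],0.3],[[40,0,0],[0,0,0],0.3],[[40,0,0],[0,0,0],0.3],[[0,0,0],[0,0,0],0.3]]'
python3 - <<'E'
from fit import *
C=cam('wrist');w=get_image('wrist');sc=get_image('scene');t=get_image('top')
for k in ('tube','header','probe'): print(k,[(np.round(q['box']).tolist(),round(q['p'],2)) for q in spot_in('top',k)[:1]])
o=np.zeros((600,800,3),np.uint8)
o[:300,:400]=cv2.resize(t[160:220,170:250],None,fx=5,fy=5,interpolation=2); o[:600,400:]=cv2.resize(sc[125:225,255:322],(400,600),interpolation=2)
o[300:,:400]=cv2.resize(w,(400,300))
for a in (0,5,10):
  r=np.radians(a); print(a,'pin top, end: top-crop', [((proj('',W(ST,(-.075-l*np.sin(r),.08-l*np.cos(r),z)),CT)-[170,160]+.5)*5).round() for l,z in ((.045,.205),(.1,.165))],'scene-crop',[((proj('',W(ST,(-.075-l*np.sin(r),.08-l*np.cos(r),z)),CS)-[255,125]+.5)*6).round() for l,z in ((.045,.205),(.1,.165))])
cv2.imwrite('pics/m7.png',o)
E
```

```text
time_s: 22.68
tool_pos: [0.5483, 0.1587, 0.1828]
tool_rot: [0.005, 1.0, -0.0, 0.001]
ft_force: [-0.3, -0.2, 0.7]
opening: 0.0285
time_s: 23.68
tool_pos: [0.3735, 0.161, 0.2996]
tool_rot: [0.004, 1.0, 0.001, 0.003]
ft_force: [1.1, 0.8, 0.3]
opening: 0.0284
tube [([320.0, 153.0, 338.0, 176.0], 0.8)]
header [([259.0, 254.0, 290.0, 261.0], 0.63)]
probe [([148.0, 217.0, 159.0, 238.0], 0.73)]
0 pin top, end: top-crop [array([164., 263.]), array([271., 278.])] scene-crop [array([131., 134.]), array([ 37., 274.])]
5 pin top, end: top-crop [array([163., 271.]), array([269., 293.])] scene-crop [array([123., 131.]), array([ 22., 266.])]
10 pin top, end: top-crop [array([162., 278.]), array([266., 308.])] scene-crop [array([117., 127.]), array([  7., 256.])]
```

View pics/m7.png

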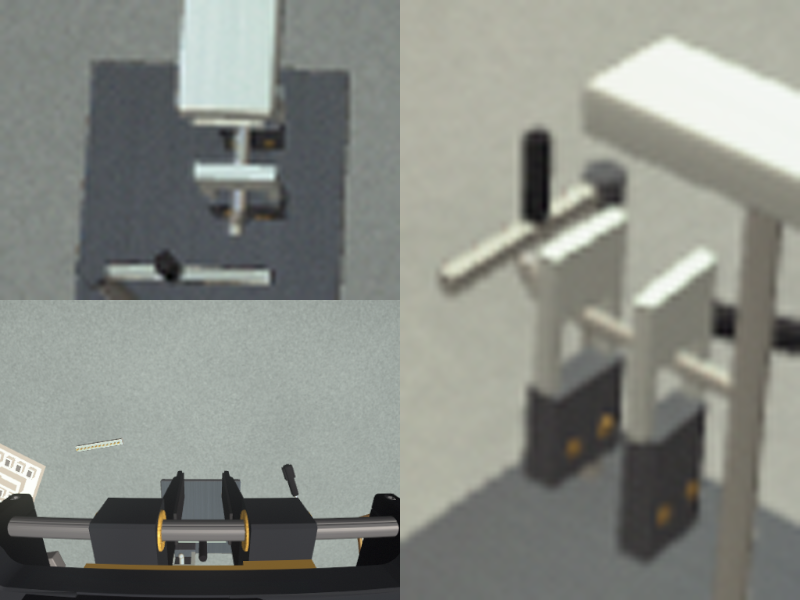

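The top view shows the bar end at (271,277), where 0° predicts (271,278), with both carriers hanging. The tube, header and probe boxes moved by no more than 3 px, which is detector noise. I'll settle briefly and hand in.

```bash
python3 -m jog '[[[0,0,0],[0,0,0],0.3],[[0,0,0],[0,0,0],0.3],[[0,0,0],[0,0,0],0.3],[[0,0,0],[0,0,0],0.3],[[0,0,0],[0,0,0],0.3],[[0,0,0],[0,0,0],0.3]]'; python3 -c "
from workcell import robot; print(robot.job_done())"
```

```text
time_s: 24.48
tool_pos: [0.378, 0.1609, 0.2978]
tool_rot: [0.005, 1.0, -0.0, 0.001]
ft_force: [-0.3, 1.0, -0.2]
opening: 0.028
the job is handed in; nothing more can be done
None
```

The spare carrier now hangs by its window on the hook, in front of the one that was already there, and the keeper bar is swung shut against its stop. I handed the job in at about 24.5 s of the 59 s allowed; it reports no verdict.

- **Carriers:** in the last pictures both hang on the hook bar, with the spare at about stand x -23 mm. The bar took the spare's weight at the expected height.
- **Keeper:** the bar's end shows at crop pixel (271,277), where fully shut predicts (271,278). I pushed on until the wrist force reached about 10 N against the stop.
- **Tube, header and probe tip:** their boxes in the top camera are within 3 px of where they started, which I take as detector noise.
- **Disagreements:**
  - The scene camera was about 2 px off my fit of the stand throughout, so I relied on the top and wrist cameras.
  - The keeper angle worked out from the tool position read about -3.7° at the stop. The arm was pressed against the stop and the pin was slipping in the pads, so I trusted the picture.

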